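# Lay sample plates on the sloping board like roof slates

## Robot

A 6-joint arm with a two-finger parallel gripper is mounted at the origin on a cart in front of the work surface, level with it; the furniture and walls round the work are solid. World frame = base frame: x ahead of the robot, y to its left, z up, the work surface at z = 0. Lengths are in mm, angles in rad, forces in N, time in s.
With the tool pointing down it reaches from about 350 to 850 mm from the base axis. Payload 8.1 kg.
Tool frame: the origin (TCP) lies on the centre line of the jaws, within the pads' length; the fingertips stand manip.tips_ahead ahead of it and the grasp point (between the pads) is the TCP (manip.tips_ahead is the distance from the TCP to the fingertips, in mm); z points along the fingers, y is the line along which they close (so a half turn about z gives the same grasp; the last joint's range is limited). The gripper opens to 93 mm and grips with 3 to 60 N. Pads are 15 mm wide; open, the fingers measure 128 mm over their backs; the gripper's body (75 mm by 188 mm) begins 65 mm behind the grasp point.
Start: joints at [1.027, 0.13, 1.488, -0, 1.523, -0.085], TCP at [265.704, 537.965, 237.635] pointing down, gripper open.
Joint ranges: [-2.96, 2.96], [-0.89, 2.26], [0.02, 2.5], [-1.34, 4.48], [0, 2.73], [-2.66, 2.66]. Speed limits (rad/s): [2.39, 2.39, 2.79, 3.14, 3.14, 3.14].

## Interface

Orientations are given as [roll, pitch, yaw] about the fixed x, y, z axes, in that order (R = Rz(yaw) Ry(pitch) Rx(roll)).
In Python, from bench import manip, imaging, spotter gives the robot as it stands.
- The arm moves only by the tool apply_moves, never from a script. Its argument "commands" is a list of rows, each a list of 4 numbers: the shift along the tool's x, y, z in m, then the turn about the tool's z in degrees. A call has 1 to 10 rows; each row shifts and turns the commanded pose from where the row before left it, along the tool's axes as they then stand; what a row does not reach is not made up. A row lasts 1/8 s, in which the tool goes at most 62.5 mm and 10.7 degrees, less where a joint would pass 70% of its speed; a pose out of reach is approached as far as the arm can. A call with a gripper value outside its range is refused whole. "fingers" is the closure in counts, from 0 (fully open) to 255 (shut), set as the call begins (left out, the last holds). The fingers move at their own pace and stop on an object; "force" is the grip in N (left out, the last holds). Time passes only in rows, so rows that do not move let the fingers close. It gives the time, the measured TCP pose, the force, the opening and the grip force at its end, in the units of the state.
- manip.sense(): the state, without advancing time (a new reading comes with each control period).
- imaging.get_image(name): name is "side" or "top"; returns a dict with "img" (400x640x3 uint8, red, green, blue), "mtx" (3x3 intrinsics, pixels), "rvec" (rotation vector, rad) and "tvec" (3), from world to camera coordinates, as OpenCV has them. Camera axes: x right, y down, z forward; pixel columns grow to the right and rows downward; lengths in mm; the calibration is good to about 2 mm. A picture is of the moment at which its call begins. There is no depth.
- manip.close_job(): hands the job in; it is judged then, once.
Trained networks look in a picture, given as the dict that the camera call returned (one of the last four; its "shot" number tells which), for a name from the list of things; names that differ only in an ending like _2 or _b are one class to them, and where a whole thing is asked for, a point or a joint stands for the part that bears it (a point fixed in the world has none). Each returns a list of dicts, best first, with "conf" (0 to 1); they miss things now and then, are a little off and sometimes report something else, mostly with a low value. They report only what shows in the picture. A call takes as long as a camera call. They do not tell look-alikes from the thing itself.
- spotter.look_for(picture, thing): "rect" ([left, top, right, bottom] as shares, 0 to 1, of the picture: columns of its width, rows of its height, round what is visible of it).
The state is a dict: "t": time; "joints": joint angles; "qd": joint speeds; "joint_efforts": joint torques, N m; "tcp_pos": TCP position; "tcp_rot": TCP orientation; "contact_force": force on the tool from outside, world axes, zero at the start; "moment": the same for the moment, N m; "width": finger opening in mm; "grip_force": force on a finger pad.
Only numpy, scipy, OpenCV 4.12 (cv2) and the standard library are available. Lean on these libraries where they do the work, as an engineer would, in place of code of your own. Each camera call takes 0.05 s, during which the arm holds its last target. There are 200 camera calls.

## Task

Lay the three white plates on the sloping board like roof slates, from the foot up: the widest against the stop at the foot, then the middle one overlapping it with its lower edge at the first line marked on the rails, then the narrowest overlapping that with its lower edge at the second line, so that an even strip of each lower plate stays showing. All lie flat and straight, lengthwise up the slope and centred between the rails; set a plate aside on the worktop if it lies in the way, and leave the other things where they stand.

Things in the scene. Friction and masses are not known exactly. Their poses are not given: they have to be found in the camera images.
- board: aluminium foot frame of the sloping board, fixed to the worktop during a run; origin on the worktop under the middle of the board, z up, x points horizontally up the slope; the whole board covers 205 (x) x 150 (y) mm and is 85 mm high at its far end
- deck: grey deck of the board, tilted 0.28 rad. Origin on its surface at the inner face of the foot stop, midway between the rails; x up the slope, y to the left, z out of the deck. 192 mm long, 150 wide. Stop 9 mm high, rails 10 mm high at |y| = 69..75 mm. Two cross bars, 100 mm long in y, carry the heads of the upper plates: 8 mm high at x = 118..130 mm, 16 mm high at x = 152..168 mm
- line_1 (a point): the first line: black mark on the rails and across the deck, 36 mm up the slope from the stop; this point lies on the deck surface midway between the rails
- line_2 (a point): the second line: black mark on the rails and across the deck, 72 mm up the slope from the stop; this point lies on the deck surface midway between the rails
- plate_wide: hard white resin plate, 100 mm long (x) x 64 mm wide (y) x 8 mm thick (z), the widest of the three plates, about 60 g; origin at its centre (4 mm above its underside); the same either way round and either way up. Starts flat on the worktop left or right of the board, with the narrow plate on it. Laid, its centre is at deck x = 50, z = 4 mm.
- plate_mid: hard white resin plate, 100 mm long (x) x 52 mm wide (y) x 8 mm thick (z), the middle one of the three plates, about 50 g; origin at its centre (4 mm above its underside); the same either way round and either way up. Starts flat on the worktop on the other side of the board. Laid, its centre is at deck x = 86, z = 12 mm.
- plate_narrow: hard white resin plate, 100 mm long (x) x 40 mm wide (y) x 8 mm thick (z), the narrowest of the three plates, about 40 g; origin at its centre (4 mm above its underside); the same either way round and either way up. Starts lying flat on top of the widest plate. Laid, its centre is at deck x = 122, z = 20 mm; only friction holds it.
- etch: bystander: white squeeze bottle with dark blue cap, 28 mm diameter, 70 mm high, standing on the worktop close beside a long edge of the middle plate; origin at the centre of its underside
- bond_a: bystander: small black bottle, 21 mm diameter, 58 mm high, standing close beside a long edge of the widest plate; origin at the centre of its underside
- cast_lower: bystander: green cast of a lower jaw, 53 x 56 x 34 mm, on the worktop to the left of the board; origin at the centre of its underside
- applicator_tub: bystander: open pale tub, 57 mm diameter, 38 mm high, on the worktop in front of the board; origin at the centre of its underside
- shade_case: bystander: flat black case with clear lid, 92 x 60 x 22 mm, on the worktop to the right of the board; origin at the centre of its underside
Mind the look-alikes: they are no part of the job. Leave any green look-alike of the plate_mid alone. What is shaped like the plate_narrow but black is not meant.

How it is judged:
By the outcome, as a careful person would: the job done as asked, in the order asked, and still so for the second after the job is handed in, with the robot touching nothing.
It also fails if it takes over 72 s, if anything falls off the work surface, if the arm or the gripper's body presses on something with over 40 N, if the wrist force passes 120 N, or if a joint passes its speed limit or range.

## Working session

There is one attempt and no reset: what is moved stays moved. The work goes in short steps, Python scripts to look and compute and a tool call to move; the robot and the scene stay as the last step left them, time stands still between calls to the robot, and variables do not carry over. Pictures are saved under pics/ and viewed, at most 10 in all, crops included, and the job is handed in when it is done.

Besides the shell and the picture viewer there is one more tool, called after ">>>" by a JSON object that holds its "name" and its "arguments". apply_moves: Moves the arm, as the interface text tells. Its arguments: {"type":"object","properties":{"commands":{"type":"array","items":{"type":"array","items":{"type":"number"}}},"fingers":{"type":"number"},"force":{"type":"number"}},"required":["commands"]}

```bash
ls; mkdir -p pics; python3 - <<'E'
from bench import manip, imaging, spotter
import cv2
print(manip.tips_ahead, manip.sense())
for n in("top","side"):
    p=imaging.get_image(n)
    cv2.imwrite(f"pics/{n}0.png",p["img"][:,:,::-1])
    print(n,p["mtx"].tolist(),p["rvec"],p["tvec"])
    for th in ["board","plate_wide","plate_mid","plate_narrow","etch","bond_a","cast_lower","applicator_tub","shade_case"]:
        print(th,[(round(d["conf"],2),[int(d["rect"][0]*640),int(d["rect"][1]*400),int(d["rect"][2]*640),int(d["rect"][3]*400)]) for d in spotter.look_for(p,th)][:4])
E
```

```text
pics
19.0 {'t': 0.0, 'joints': array([ 1.02661732e+00,  1.31152643e-01,  1.48925688e+00,  2.63107672e-05,
        1.52300755e+00, -8.54058627e-02]), 'qd': array([-0.00182805,  0.00115694,  0.00056096, -0.00020894, -0.00056447,
        0.00088164]), 'joint_efforts': array([-1.24819013e-03, -5.59841645e+01, -4.91765463e+01,  7.67991808e-02,
        3.53912765e-02, -1.72314358e-04]), 'tcp_pos': array([265.40894499, 537.51634527, 236.60481361]), 'tcp_rot': array([-3.13977713e+00, -1.81809016e-04,  2.68281806e+00]), 'contact_force': array([ 0.62580207,  0.48057931, -0.62706097]), 'moment': array([-0.00322811,  0.0116845 , -0.01750966]), 'grip_force': 0.0, 'width': 93.00395278644864}
top [[379.44978118393516, 0.0, 320.340526953407], [0.0, 379.44978118393516, 201.32243083780915], [0.0, 0.0, 1.0]] [ 2.0959344  -2.11585317  0.23538334] [ 145.81306386  511.71842367 1171.28184509]
board [(0.84, [336, 145, 394, 211])]
plate_wide [(0.54, [267, 204, 296, 234])]
plate_mid [(0.65, [446, 194, 464, 227]), (0.63, [395, 220, 424, 252]), (0.59, [286, 154, 305, 171]), (0.15, [271, 207, 289, 236])]
plate_n
[... 316 characters left out ...]
47, 200.23478130597044], [0.0, 0.0, 1.0]] [ 2.04846801 -0.1230732   0.05115365] [-481.00136035  154.44759083 1013.08693537]
board [(0.86, [319, 206, 395, 257]), (0.53, [318, 204, 394, 250]), (0.16, [276, 227, 294, 242])]
plate_wide [(0.44, [287, 200, 314, 210])]
plate_mid [(0.88, [270, 271, 313, 293]), (0.64, [315, 316, 364, 340]), (0.58, [337, 288, 350, 316]), (0.22, [319, 206, 394, 253])]
plate_narrow [(0.63, [289, 193, 314, 204])]
etch [(0.59, [337, 284, 349, 314]), (0.15, [288, 195, 313, 202])]
bond_a [(0.4, [309, 188, 320, 206]), (0.19, [321, 205, 396, 252])]
cast_lower [(0.52, [353, 193, 376, 208])]
applicator_tub [(0.62, [315, 316, 363, 341])]
shade_case [(0.98, [375, 278, 414, 305])]
```

```bash
python3 - <<'E'
import cv2,numpy as np
a=cv2.imread("pics/top0.png")[130:270,150:480]; b=cv2.imread("pics/side0.png")[180:350,250:430]
cv2.imwrite("pics/topc.png",cv2.resize(a,None,fx=2.4,fy=2.4,interpolation=2)); cv2.imwrite("pics/sidec.png",cv2.resize(b,None,fx=3.5,fy=3.5,interpolation=2)[:,:])
E
```

```text
(no output)
```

View pics/topc.png

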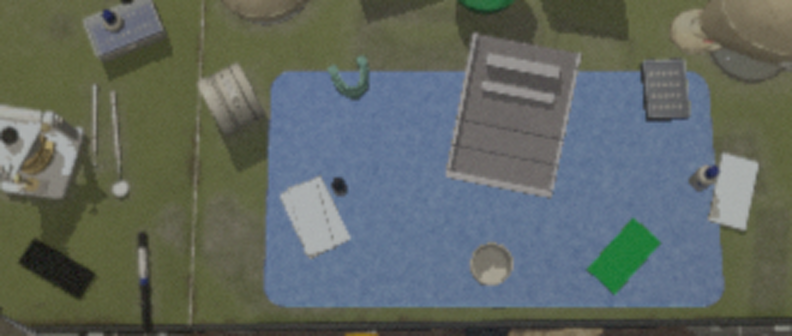

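View pics/sidec.png

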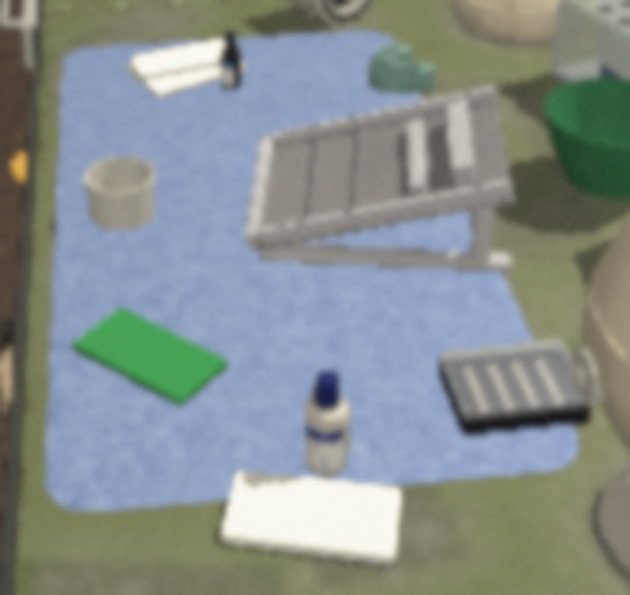

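The crops show three candidates for the middle plate. The white one at top px (456,209) beside the etch bottle fits. The green one at (410,236) is the look-alike. The narrow plate is the white one lying on the wide one at (281,220), next to the black bottle; the black strip at (174,243) is a decoy. The board is centred near (364,178), with its foot towards the robot. Next I'll fit poses to the image edges.

```bash
cat > h.py <<'E'
from bench import manip, imaging, spotter
import cv2, numpy as np
from scipy.optimize import minimize
T=0.28
def shots(): return [imaging.get_image(n) for n in("top","side")]
def proj(p,X): return cv2.projectPoints(np.asarray(X,float).reshape(-1,3),p["rvec"],p["tvec"],p["mtx"],None)[0][:,0]
def ray(p,uv,z):
    R=cv2.Rodrigues(p["rvec"])[0]; t=np.asarray(p["tvec"],float).ravel()
    d=R.T@np.linalg.inv(p["mtx"])@[uv[0],uv[1],1]; c=-R.T@t
    return c+d*(z-c[2])/d[2]
def grad(p):
    g=cv2.GaussianBlur(p["img"].astype(np.float32),(0,0),0.7)
    gx=cv2.Sobel(g,cv2.CV_32F,1,0);gy=cv2.Sobel(g,cv2.CV_32F,0,1)
    m=np.sqrt((gx**2+gy**2).sum(2)); return np.minimum(m,250)
def samp(m,uv):
    uv=uv.astype(np.float32); return cv2.remap(m,uv[:,:1].copy(),uv[:,1:].copy(),cv2.INTER_LINEAR)[:,0]
def seg(a,b,n=40): return np.linspace(a,b,n)
def rect(x0,x1,y0,y1,z):
    c=[(x0,y0,z),(x1,y0,z),(x1,y1,z),(x0,y1,z)]
    return np.vstack([seg(np.array(c[i],float),np.array(c[(i+1)%4],float)) for i in range(4)])
def Rz(a): return np.array([[np.cos(a),-np.sin(a),0],[np.sin(a),np.cos(a),0],[0,0,1]])
Ry=np.array([[np.cos(T),0,-np.sin(T)],[0,1,0],[np.sin(T),0,np.cos(T)]])
BOARD=np.vstack([rect(0,192,-75,75,10),rect(118,130,-50,50,8),rect(152,168,-50,50,16),seg((36,-69,0),(36,69,0)),seg((72,-69,0),(72,69,0))])
def placedeck(v): return lambda L:(Rz(v[2])@Ry@L.T).T+[v[0],v[1],v[3]]
def placeflat(v,z): return lambda L:(Rz(v[2])@L.T).T+[v[0],v[1],z]
def fit(ps,ms,mk,v0,steps,multi=25,seed=0):
    rng=np.random.default_rng(seed); best=None
    f=lambda v:-sum(samp(m,proj(p,mk(v))).mean() for p,m in zip(ps,ms))
    for k in range(multi):
        s=np.array(v0)+(rng.uniform(-1,1,len(v0))*steps if k else 0)
        r=minimize(f,s,method="Nelder-Mead",options=dict(initial_simplex=np.vstack([s]+[s+np.eye(len(s))[i]*steps[i]*.4 for i in range(len(s))]),xatol=.01,fatol=.01))
        if best is None or r.fun<best.fun: best=r
    return best.x,best.fun
E
cat > m1.py <<'E'
from h import *
ps=shots(); ms=[grad(p) for p in ps]
t=ps[0]
for n,uv,z in[("pair",(281,220),12),("mid",(456,209),8),("foot L",(337,203),25),("foot R",(380,211),25),("far L",(347,145),80),("far R",(391,153),80),("bond",(291,207),55),("etch",(445,202),65)]: print(n,ray(t,uv,z).round())
def c(uv,z): return ray(t,uv,z)
fl,fr,al,ar=c((337,203),25),c((380,211),25),c((347,145),80),c((391,153),80)
f0=(fl+fr)/2; a0=(al+ar)/2; yb=np.arctan2(*(a0-f0)[1::-1])
res={}
res["board"]=fit(ps,ms,lambda v:placedeck(v)(BOARD),[f0[0],f0[1],yb,22],np.array([12,12,.1,5]))
m=c((456,209),8); 
res["mid"]=fit(ps,ms,lambda v:placeflat(v,0)(rect(-50,50,-26,26,8)),[m[0],m[1],-.1],np.array([12,12,.25]))
m=c((281,220),12)
for k in ps[:1]:
  res["wide"]=fit(ps,ms,lambda v:placeflat(v,0)(rect(-50,50,-32,32,8)),[m[0],m[1],.35],np.array([12,12,.25]))
  res["narrow"]=fit(ps,ms,lambda v:placeflat(v,0)(rect(-50,50,-20,20,16)),[m[0],m[1],.35],np.array([12,12,.25]))
for k,v in res.items(): print(k,np.round(v[0],3),round(v[1],1))
out=[]
for p,(x0,y0,w,h) in zip(ps,[(255,135,220,125),(255,180,170,170)]):
    S=4; im=cv2.resize(p["img"][y0:y0+h,x0:x0+w,::-1],None,fx=S,fy=S,interpolation=cv2.INTER_CUBIC)
    for X,col in[(placedeck(res["board"][0])(BOARD),(0,0,255)),(placeflat(res["mid"][0],0)(rect(-50,50,-26,26,8)),(0,0,255)),(placeflat(res["wide"][0],0)(rect(-50,50,-32,32,8)),(0,0,255)),(placeflat(res["narrow"][0],0)(rect(-50,50,-20,20,16)),(255,0,0))]:
        for u in proj(p,X): cv2.circle(im,tuple(((u+.5-[x0,y0])*S).astype(int)),0,col,-1)
    out.append(im)
cv2.imwrite("pics/f_top.png",out[0][:,:800]);cv2.imwrite("pics/f_side.png",out[1][:600])
E
python3 m1.py; python3 -c "
import cv2,numpy as np
a=cv2.imread('pics/f_top.png')
print(a.shape)"
```

```text
pair [461. 272.  12.]
mid [ 493. -314.    8.]
foot L [514.  86.  25.]
foot R [486. -56.  25.]
far L [696.  52.  80.]
far R [667. -91.  80.]
bond [496. 236.  55.]
etch [ 505. -259.   65.]
board [ 5.10755e+02  1.70000e+01 -2.09000e-01  1.86670e+01] -343.7
mid [ 4.93131e+02 -3.13328e+02 -2.62000e-01] -477.4
wide [4.63163e+02 2.73626e+02 4.42000e-01] -453.0
narrow [4.58037e+02 2.81969e+02 4.43000e-01] -398.0
(500, 800, 3)
```

View pics/f_top.png

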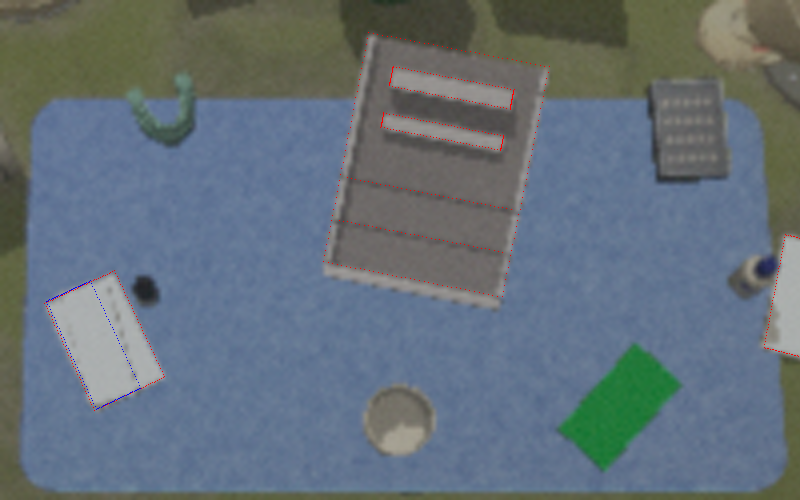

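View pics/f_side.png

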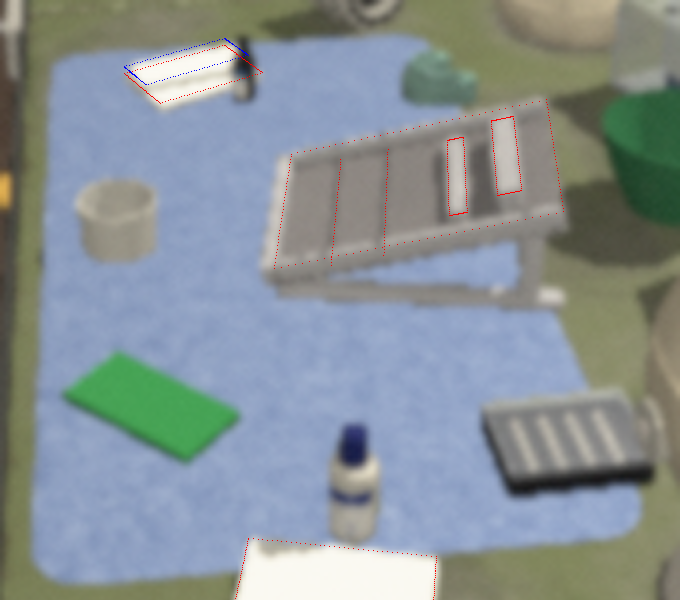

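The board and middle plate outlines fit tightly in both views. In the pair, the dashed shadow line at about (122,325) in the top crop suggests the narrow plate sits nearer the middle of the wide one. I'll zoom in on the pair.

```bash
python3 - <<'E'
import cv2,numpy as np
from h import *
ps=shots()
im=[]
for p,(x0,y0) in zip(ps,[(260,195),(280,180)]):
    S=10; a=cv2.resize(p["img"][y0:y0+45,x0:x0+40,::-1],None,fx=S,fy=S,interpolation=cv2.INTER_CUBIC)
    a=np.clip((a.astype(float)-100)*1.7,0,255).astype(np.uint8)
    for X,col in[(placeflat((463.2,273.6,.442),0)(rect(-50,50,-32,32,8)),(0,0,255)),(placeflat((463.2,273.6,.442),0)(rect(-50,50,-20,20,16)),(255,0,0))]:
        for u in proj(p,X): cv2.circle(a,tuple(((u+.5-[x0,y0])*S).astype(int)),1,col,-1)
    im.append(a)
cv2.imwrite("pics/pair.png",np.hstack(im))
E
```

```text
(no output)
```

View pics/pair.png

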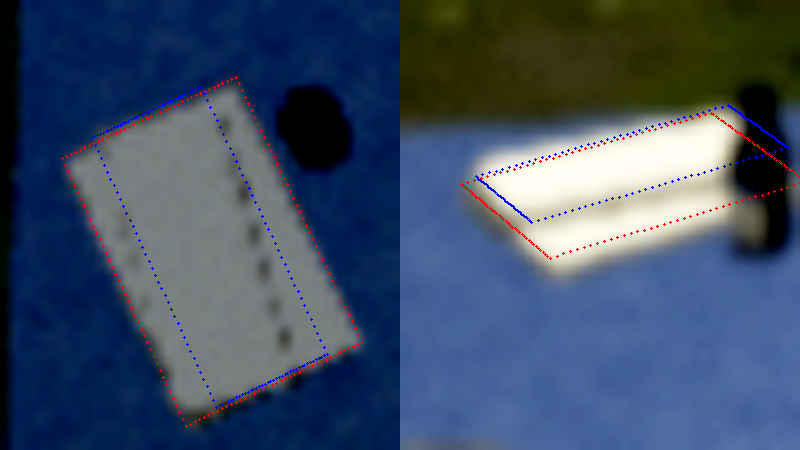

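The narrow plate lies askew on the wide one: its right edge runs from about (282,206) to (289,230) in the top image. I'll compute its pose, the bystander positions and the first move.

```bash
cat >> h.py <<'E'
BD=np.array([510.75,17.0,-0.209,18.67])
def deck(x,y,z): return placedeck(BD)(np.array([[x,y,z]],float))[0]
def go(x,y,z,th):
    "tool yaw = th+pi; prints turn about tool z (deg), then shift (m) in tool axes after the turn"
    s=manip.sense(); yaw=s["tcp_rot"][2]; d=np.array([x,y,z])-s["tcp_pos"]
    tr=(th+np.pi-yaw+np.pi)%(2*np.pi)-np.pi; Y=th+np.pi
    print("turn %.1f deg; tx %.4f ty %.4f tz %.4f"%(-np.degrees(tr),(d[0]*np.cos(Y)+d[1]*np.sin(Y))/1e3,(d[0]*np.sin(Y)-d[1]*np.cos(Y))/1e3,-d[2]/1e3),"t",round(s["t"],2))
E
python3 - <<'E'
from h import *
ps=shots(); t,s=ps
a=ray(t,(282.2-.5,206-.5),8); b=ray(t,(289-.5,230-.5),8); print(a,b)
th=np.arctan2(a[1]-b[1],a[0]-b[0]); print("narrow yaw",th)
mid=(a+b)/2; n=np.array([-np.sin(th),np.cos(th)]); print("centre if edge mid", mid[:2]+20*n)
print("etch base front",ray(s,(343,315),0),"etch top",ray(t,(446.7,201),68), "bond base",ray(s,(280+36.2,180+24.8),0),"tub",ray(t,(353,240),38))
c=mid[:2]+20*n; g=c-25*np.array([np.cos(th),np.sin(th)]); print("grip",g)
go(g[0],g[1],60,th)
ms=[grad(p) for p in ps]
E
```

```text
[510.78028386 270.69683673   8.        ] [429.31333913 247.15381754   8.        ]
narrow yaw 0.28132424005117684
centre if edge mid [464.49425002 278.13909983]
etch base front [ 508.48664121 -277.15594329    0.        ] etch top [ 507.78764204 -264.18768334   68.        ] bond base [504.5092685  231.51987243   0.        ] tub [388.91031427  37.20215962  38.        ]
grip [440.47703415 271.19839798]
turn -42.4 deg; tx -0.0938 ty -0.3048 tz 0.1776 t 1.3
```

>>> {"name": "apply_moves", "arguments": {"commands": [[0,0,0.025,-8.5],[0,0,0.025,-8.5],[0,0,0.025,-8.5],[0,0,0.02,-8.5],[0,0,0.02,-8.4],[-0.016,-0.051,0.01,0],[-0.016,-0.051,0.01,0],[-0.016,-0.051,0.01,0],[-0.016,-0.051,0.01,0],[-0.016,-0.051,0.01,0]], "fingers": 0, "force": 20}}

```text
t: 2.55
tcp_pos: [414.2, 313.8, 72.6]
tcp_rot: [3.141, 0.001, -2.86]
contact_force: [0.6, 0.6, -0.2]
width: 92.9
grip_force: 0.0
```

>>> {"name": "apply_moves", "arguments": {"commands": [[-0.014,-0.05,0,0],[0,0,0,0]]}}

```text
t: 2.8
tcp_pos: [442.4, 268.3, 72.7]
tcp_rot: [-3.141, 0.0, -2.865]
contact_force: [0.1, 0.2, 0.5]
width: 93.0
grip_force: 0.0
```

```bash
python3 -c "
from h import *
go(440.5,271.2,30.5,.281)"
```

```text
turn -0.2 deg; tx 0.0010 ty 0.0033 tz 0.0422 t 2.8
```

>>> {"name": "apply_moves", "arguments": {"commands": [[0.001,0.003,0.02,0],[0,0,0.014,0],[0,0,0.008,0],[0,0,0,0]]}}

```text
t: 3.3
tcp_pos: [438.1, 273.8, 29.9]
tcp_rot: [-3.141, -0.001, -2.86]
contact_force: [-0.0, 0.2, 0.4]
width: 93.2
grip_force: 0.0
```

>>> {"name": "apply_moves", "arguments": {"commands": [[0,0,0,0],[0,0,0,0],[0,0,0,0],[0,0,0,0],[0,0,0,0],[0,0,0,0]], "fingers": 255, "force": 15}}

```text
t: 4.05
tcp_pos: [438.9, 273.6, 30.6]
tcp_rot: [-3.142, -0.0, -2.86]
contact_force: [-0.7, -0.5, 0.8]
width: 39.5
grip_force: 15.0
```

>>> {"name": "apply_moves", "arguments": {"commands": [[0,0,-0.01,0],[0,0,-0.025,0],[0,0,-0.035,0],[0,0,0,9.4],[0,0,0,9.4],[0,0,0,9.3],[0,0,0,0]]}}

```text
t: 4.92
tcp_pos: [439.0, 273.7, 101.3]
tcp_rot: [3.141, 0.0, 2.933]
contact_force: [-0.7, 0.2, -0.3]
width: 39.8
grip_force: 15.0
```

```bash
python3 -c "
from h import *
go(445.5,160.2,24,-.209)
p=imaging.get_image('top');cv2.imwrite('pics/a.png',p['img'][:,:,::-1])"
```

```text
turn 0.0 deg; tx -0.0299 ty -0.1097 tz 0.0773 t 4.92
```

>>> {"name": "apply_moves", "arguments": {"commands": [[-0.01,-0.036,0,0],[-0.01,-0.037,0,0],[-0.01,-0.037,0,0],[0,0,0.03,0],[0,0,0.03,0],[0,0,0.012,0],[0,0,0.006,0],[0,0,0,0]]}}

```text
t: 5.98
tcp_pos: [445.9, 160.1, 23.2]
tcp_rot: [3.141, 0.001, 2.934]
contact_force: [1.0, 0.1, -0.4]
width: 39.8
grip_force: 15.0
```

>>> {"name": "apply_moves", "arguments": {"commands": [[0,0,0,0],[0,0,0,0],[0,0,0,0],[0,0,-0.02,0],[0,0,-0.04,0],[0,0,-0.02,0],[0,0,0,0]], "fingers": 0}}

```text
t: 6.85
tcp_pos: [446.9, 160.2, 104.6]
tcp_rot: [3.14, 0.004, 2.932]
contact_force: [-0.2, 0.1, -0.3]
width: 92.7
grip_force: 0.0
```

```bash
cat > m2.py <<'E'
from h import *
ps=shots(); ms=[grad(p) for p in ps]
w=fit(ps,ms,lambda v:placeflat(v,0)(rect(-50,50,-32,32,8)),[463,274,.442],np.array([8,8,.1]))
n=fit(ps,ms,lambda v:placeflat(v,0)(rect(-50,50,-20,20,8)),[470,155,-.209],np.array([8,8,.1]))
print("wide",w,"narrow",n)
v=w[0]; go(v[0]-22*np.cos(v[2]),v[1]-22*np.sin(v[2]),21.5,v[2])
a=ps[0]["img"][190:265,250:350,::-1]
cv2.imwrite("pics/b.png",cv2.resize(a,None,fx=6,fy=6,interpolation=2))
E
python3 m2.py
```

```text
wide (array([4.62191019e+02, 2.72866836e+02, 4.57972693e-01]), np.float64(-429.507568359375)) narrow (array([ 4.67965792e+02,  1.52269848e+02, -2.63416643e-01]), np.float64(-368.1158447265625))
turn -38.2 deg; tx -0.0434 ty 0.0939 tz 0.0805 t 6.95
```

>>> {"name": "apply_moves", "arguments": {"commands": [[0,0,0,-9.6],[0,0,0,-9.6],[0,0,0,-9.6],[0,0,0,-9.4],[-0.02,0.047,0,0],[-0.023,0.047,0,0],[0,0,0,0]]}}

```text
t: 7.82
tcp_pos: [441.0, 265.5, 100.9]
tcp_rot: [3.141, -0.002, -2.681]
contact_force: [-0.0, -0.8, 0.2]
width: 92.9
grip_force: 0.0
```

```bash
python3 -c "
from h import *
v=[462.5,273.2,.452]
go(v[0]-22*np.cos(v[2]),v[1]-22*np.sin(v[2]),21.5,v[2])"
```

```text
turn 0.5 deg; tx -0.0007 ty -0.0025 tz 0.0794 t 7.83
```

>>> {"name": "apply_moves", "arguments": {"commands": [[0,-0.002,0.03,0],[0,0,0.03,0],[0,0,0.013,0],[0,0,0.006,0],[0,0,0,0]]}}

```text
t: 8.45
tcp_pos: [443.5, 261.2, 23.8]
tcp_rot: [-3.142, -0.0, -2.684]
contact_force: [0.2, 0.4, -0.7]
width: 92.9
grip_force: 0.0
```

>>> {"name": "apply_moves", "arguments": {"commands": [[0,0,0,0],[0,0,0,0],[0,0,0,0],[0,0,0,0],[0,0,0,0]], "fingers": 255, "force": 15}}

```text
t: 9.07
tcp_pos: [443.5, 261.6, 24.1]
tcp_rot: [3.141, 0.001, -2.684]
contact_force: [-1.4, 0.4, 3.4]
width: 63.6
grip_force: 15.0
```

>>> {"name": "apply_moves", "arguments": {"commands": [[0,0,-0.01,0],[0,0,-0.03,0],[0,0,-0.04,0],[0,0,-0.03,9.6],[0,0,0,9.6],[0,0,0,9.6],[0,0,0,9.4],[0,0,0,0]]}}

```text
t: 10.07
tcp_pos: [443.2, 261.3, 133.9]
tcp_rot: [-3.142, 0.0, 2.933]
contact_force: [-0.1, 0.8, -1.1]
width: 63.2
grip_force: 15.0
```

```bash
python3 -c "
from h import *
d=deck(32,0,4);print(d); go(d[0],d[1],d[2]+19.7+28,-.209)"
```

```text
[539.75317026  10.84850772  31.35760251]
turn 0.0 deg; tx -0.1464 ty -0.2249 tz 0.0549 t 10.07
```

>>> {"name": "apply_moves", "arguments": {"commands": [[-0.029,-0.045,0,0],[-0.029,-0.045,0,0],[-0.029,-0.045,0,0],[-0.029,-0.045,0,0],[-0.029,-0.045,0,0],[0,0,0.025,0],[0,0,0.02,0],[0,0,0,0]]}}

```text
t: 11.08
tcp_pos: [536.8, 11.0, 86.9]
tcp_rot: [-3.141, -0.004, 2.935]
contact_force: [-0.6, 0.1, -0.5]
width: 63.2
grip_force: 15.0
```

```bash
python3 -c "
from h import *
d=deck(32,0,4); go(d[0],d[1],d[2]+19.7+28,-.209)
ps=shots()
a=ps[1]['img'][185:265,300:410,::-1]; cv2.imwrite('pics/c.png',cv2.resize(a,None,fx=6,fy=6,interpolation=2))"
```

```text
turn 0.2 deg; tx -0.0030 ty 0.0005 tz 0.0078 t 11.07
```

View pics/c.png

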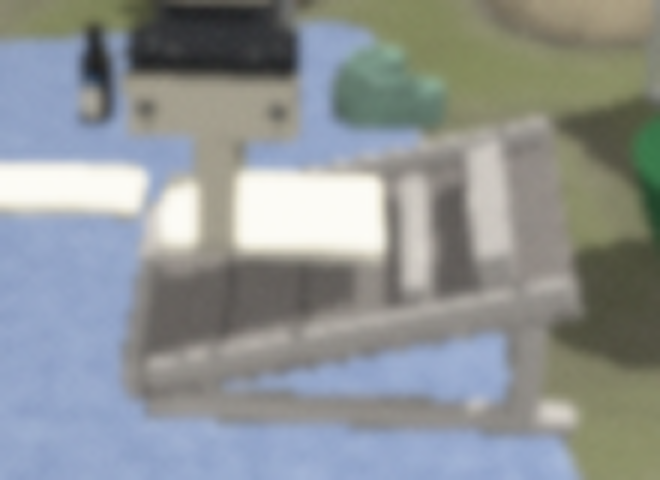

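The plate hangs level over the foot, gripped at about (215,215) in the crop. I'll reduce the grip and lower it so it pivots flat onto the deck.

>>> {"name": "apply_moves", "arguments": {"commands": [[-0.003,0,0.008,0],[0,0,0.005,0],[0,0,0.005,0],[0,0,0.005,0],[0,0,0,0]], "force": 5}}

```text
t: 11.8
tcp_pos: [540.9, 10.6, 65.0]
tcp_rot: [-3.141, -0.001, 2.932]
contact_force: [-0.6, -0.2, -0.1]
width: 63.6
grip_force: 5.0
```

>>> {"name": "apply_moves", "arguments": {"commands": [[0,0,0.004,0],[0,0,0.004,0],[0,0,0.003,0],[0,0,0,0]]}}

```text
t: 12.3
tcp_pos: [541.6, 10.5, 54.7]
tcp_rot: [3.142, 0.0, 2.932]
contact_force: [0.6, -0.8, 1.0]
width: 64.1
grip_force: 5.0
```

>>> {"name": "apply_moves", "arguments": {"commands": [[0,0,0.002,0],[0,0,0.0015,0],[0,0,0,0]]}}

```text
t: 12.68
tcp_pos: [542.2, 10.4, 52.9]
tcp_rot: [-3.142, 0.002, 2.932]
contact_force: [-6.2, 0.2, 14.5]
width: 64.0
grip_force: 12.7
```

```bash
python3 -c "
from h import *
print(manip.sense()['contact_force'],manip.sense()['moment'])
ps=shots()
a=ps[1]['img'][185:265,300:410,::-1]; cv2.imwrite('pics/d.png',cv2.resize(a,None,fx=6,fy=6,interpolation=2))"
```

```text
[-6.22838004  0.17506228 14.54759752] [-0.1179426   0.86311938 -0.04382085]
```

View pics/d.png

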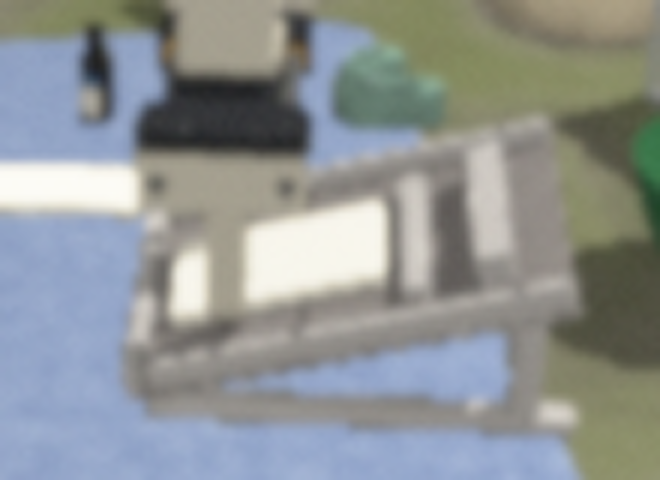

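The plate now lies flat on the deck, still gripped, about 6–8 mm above the stop (plate foot at about (180,290), stop at (150,310)). Next I'll slide it down the slope to the stop.

>>> {"name": "apply_moves", "arguments": {"commands": [[0,0,-0.0015,0],[0.002,0,0.0006,0],[0.002,0,0.0006,0],[0,0,0,0]]}}

```text
t: 13.28
tcp_pos: [538.1, 11.3, 52.0]
tcp_rot: [3.141, 0.002, 2.932]
contact_force: [1.1, -0.1, 6.1]
width: 63.8
grip_force: 7.9
```

>>> {"name": "apply_moves", "arguments": {"commands": [[0.0015,0,0.0004,0],[0.0015,0,0.0004,0],[0,0,0,0]]}}

```text
t: 13.65
tcp_pos: [535.1, 12.0, 51.2]
tcp_rot: [3.141, 0.002, 2.932]
contact_force: [1.7, -0.5, 5.4]
width: 64.0
grip_force: 7.8
```

>>> {"name": "apply_moves", "arguments": {"commands": [[0.0015,0,0.0004,0],[0.0015,0,0.0004,0],[0,0,0,0]]}}

```text
t: 14.02
tcp_pos: [532.6, 12.4, 50.5]
tcp_rot: [3.141, 0.002, 2.932]
contact_force: [5.3, -1.6, 5.4]
width: 63.9
grip_force: 7.0
```

>>> {"name": "apply_moves", "arguments": {"commands": [[0.0015,0,0.0004,0],[0,0,0,0]]}}

```text
t: 14.28
tcp_pos: [531.7, 12.5, 50.4]
tcp_rot: [3.141, 0.004, 2.932]
contact_force: [6.8, -1.8, 4.5]
width: 64.3
grip_force: 6.1
```

>>> {"name": "apply_moves", "arguments": {"commands": [[0,0,0,0],[0,0,0,0],[0,0,-0.02,0],[0,0,-0.04,0],[0,0,-0.06,0],[0.02,0.05,-0.05,0],[0.02,0.055,0,0],[0.02,0.055,0,0]], "fingers": 36}}

```text
t: 15.28
tcp_pos: [504.7, 175.2, 211.5]
tcp_rot: [-3.141, -0.002, 2.931]
contact_force: [0.6, -0.3, -0.7]
width: 79.7
grip_force: 0.0
```

>>> {"name": "apply_moves", "arguments": {"commands": [[0.02,0.055,0,0],[0.02,0.055,0,0],[0,0,0,0]]}}

```text
t: 15.65
tcp_pos: [487.0, 293.1, 210.1]
tcp_rot: [-3.14, -0.004, 2.938]
contact_force: [0.8, -0.9, -0.2]
width: 79.7
grip_force: 0.0
```

```bash
cat > m3.py <<'E'
from h import *
import sys
def plate(xc,hw,zc,yc=0,a=0):  # top outline in deck frame
    L=rect(-50,50,-hw,hw,4); return (Rz(a)@L.T).T+[xc,yc,zc]
ps=shots(); ms=[grad(p) for p in ps]
b=fit(ps,ms,lambda v:placedeck(v)(BOARD),BD,np.array([2,2,.02,2]),8); print("board",b)
for nm,x,hw,z in [("wide",50,32,4),("mid",86,26,12),("narrow",122,20,20)][:int(sys.argv[1])]:
    # x,y,yaw in deck frame, fixed height
    for i in (0,1,2):
        q=[i] if i<2 else [0,1]
        r=fit([ps[k] for k in q],[ms[k] for k in q],lambda v:placedeck(BD)(plate(v[0],hw,z,v[1],v[2])),[x,0,0],np.array([6,6,.06]),12)
        print(nm,["top","side","both"][i],np.round(r[0],3),round(r[1]))
E
python3 m3.py 1; python3 -c "
from h import *
v=[493.1,-313.3,-.262]; go(v[0]-30*np.cos(v[2]),v[1]-30*np.sin(v[2]),23,v[2])
p=imaging.get_image('top');cv2.imwrite('pics/e.png',p['img'][:,:,::-1])"
```

```text
board (array([ 5.10384443e+02,  1.68980046e+01, -2.07047493e-01,  1.87020916e+01]), np.float64(-350.8327331542969))
wide top [ 5.0133e+01 -3.4400e-01  3.0000e-03] -219
wide side [48.492  1.115  0.086] -233
wide both [ 4.9263e+01 -1.5700e-01  1.2000e-02] -446
turn 3.1 deg; tx -0.1307 ty -0.5813 tz 0.1874 t 15.75
```

>>> {"name": "apply_moves", "arguments": {"commands": [[0,0,0,3.1],[-0.014,-0.058,0,0],[-0.014,-0.058,0,0],[-0.014,-0.058,0,0],[-0.014,-0.058,0,0],[-0.014,-0.058,0,0],[-0.014,-0.058,0,0],[-0.014,-0.058,0,0],[-0.014,-0.058,0.02,0],[-0.014,-0.058,0.02,0]]}}

```text
t: 17.05
tcp_pos: [473.9, -249.6, 171.9]
tcp_rot: [-3.141, 0.0, 2.875]
contact_force: [0.7, 0.9, 0.0]
width: 80.1
grip_force: 0.0
```

>>> {"name": "apply_moves", "arguments": {"commands": [[-0.006,-0.058,0.02,0],[0,0,0.04,0],[0,0,0,0]]}}

```text
t: 17.42
tcp_pos: [462.1, -303.4, 108.3]
tcp_rot: [3.138, -0.008, 2.875]
contact_force: [0.6, -0.0, -0.2]
width: 79.8
grip_force: 0.0
```

```bash
python3 -c "
from h import *
v=[493.1,-313.3,-.262]; go(v[0]-30*np.cos(v[2]),v[1]-30*np.sin(v[2]),23,v[2])"
```

```text
turn -0.3 deg; tx -0.0025 ty -0.0016 tz 0.0853 t 17.43
```

>>> {"name": "apply_moves", "arguments": {"commands": [[-0.002,-0.0015,0.03,0],[0,0,0.03,0],[0,0,0.018,0],[0,0,0.006,0],[0,0,0,0]]}}

```text
t: 18.05
tcp_pos: [468.1, -305.9, 29.0]
tcp_rot: [-3.141, 0.001, 2.878]
contact_force: [0.3, -0.3, 0.4]
width: 79.9
grip_force: 0.0
```

>>> {"name": "apply_moves", "arguments": {"commands": [[0,0,0,0],[0,0,0,0],[0,0,0,0],[0,0,0,0],[0,0,0,0]], "fingers": 255, "force": 15}}

```text
t: 18.68
tcp_pos: [467.7, -305.7, 28.2]
tcp_rot: [-3.142, -0.0, 2.878]
contact_force: [-0.5, 0.5, 0.2]
width: 34.4
grip_force: 0.0
```

>>> {"name": "apply_moves", "arguments": {"commands": [[0,0,-0.01,0],[0,0,-0.04,0],[0,0,-0.05,0],[0,0,-0.04,-3.1],[0,0,0,0]]}}

```text
t: 19.3
tcp_pos: [470.1, -307.5, 173.8]
tcp_rot: [-3.138, 0.008, 2.933]
contact_force: [-0.0, -0.8, -0.5]
width: 0.3
grip_force: 0.0
```

```bash
python3 -c "
from h import *
d=deck(86-30,0,12);print(d); go(d[0],d[1],d[2]+19.7+28,-.209)"
```

```text
[560.15383875   6.5215823   45.67858158]
turn 0.0 deg; tx -0.0230 ty 0.3259 tz 0.0804 t 19.3
```

I missed the plate: the tips were at 9.5 mm, above its top face. I'll open, go back lower, and check the height before closing.

>>> {"name": "apply_moves", "arguments": {"commands": [[0,0,0.03,3.1],[0,0,0.03,0],[0,0,0.02,0],[0,0,0,0],[0,0,0,0]], "fingers": 36}}

```text
t: 19.92
tcp_pos: [468.2, -306.1, 89.1]
tcp_rot: [-3.141, 0.001, 2.878]
contact_force: [1.0, 0.7, 0.2]
width: 46.1
grip_force: 0.0
```

```bash
python3 -c "
from h import *
ps=shots()[1:]; ms=[grad(p) for p in ps]
print(fit(ps,ms,lambda v:placeflat(v,0)(rect(-50,50,-26,26,8)),[493,-313.3,-.262],np.array([8,8,.1])))
v=[493.1,-313.3,-.262]; go(v[0]-28*np.cos(v[2]),v[1]-28*np.sin(v[2]),23.2,v[2])"
```

```text
(array([ 4.93419176e+02, -3.15082498e+02, -2.28229341e-01]), np.float64(-243.71224975585938))
turn -0.1 deg; tx 0.0026 ty -0.0004 tz 0.0665 t 20.02
```

>>> {"name": "apply_moves", "arguments": {"commands": [[0.003,0,0,0],[0,0,0,0],[0,0,0,0],[0,0,0.03,0],[0,0,0.024,0],[0,0,0.01,0],[0,0,0,0],[0,0,0,0]]}}

```text
t: 21.02
tcp_pos: [465.6, -305.4, 25.4]
tcp_rot: [-3.141, 0.002, 2.878]
contact_force: [-0.2, -0.6, 0.2]
width: 80.1
grip_force: 0.0
```

>>> {"name": "apply_moves", "arguments": {"commands": [[0,0,0.002,0],[0,0,0,0],[0,0,0,0],[0,0,0,0],[0,0,0,0],[0,0,0,0]], "fingers": 255, "force": 15}}

```text
t: 21.78
tcp_pos: [465.0, -305.0, 22.4]
tcp_rot: [-3.142, 0.0, 2.878]
contact_force: [-1.1, 1.5, 2.9]
width: 51.8
grip_force: 15.0
```

>>> {"name": "apply_moves", "arguments": {"commands": [[0,0,-0.01,0],[0,0,-0.03,0],[0,0,-0.05,0],[0,0,-0.04,-3.1],[0,0,0,0],[0,0,0,0]]}}

```text
t: 22.52
tcp_pos: [464.6, -304.7, 151.9]
tcp_rot: [3.141, -0.0, 2.932]
contact_force: [-0.1, -0.1, -0.5]
width: 51.4
grip_force: 15.0
```

```bash
python3 -c "
from h import *
d=deck(86-29+5,0,12);print(d); go(d[0],d[1],d[2]+19+28,-.209)"
```

```text
[565.79468956   5.32517343  47.33671547]
turn -0.0 deg; tx -0.0347 ty 0.3243 tz 0.0575 t 22.52
```

>>> {"name": "apply_moves", "arguments": {"commands": [[-0.006,0.054,0,0],[-0.006,0.054,0,0],[-0.006,0.054,0,0],[-0.006,0.054,0,0],[-0.006,0.054,0,0],[-0.005,0.054,0,0],[0,0,0.025,0],[0,0,0.02,0],[0,0,0,0]]}}

```text
t: 23.65
tcp_pos: [563.6, 4.4, 103.6]
tcp_rot: [-3.141, -0.007, 2.931]
contact_force: [-0.0, 0.0, -0.4]
width: 51.8
grip_force: 15.0
```

```bash
python3 -c "
from h import *
d=deck(86-29+5,0,12); go(d[0],d[1],d[2]+19,-.209)"
```

```text
turn -0.1 deg; tx -0.0019 ty 0.0013 tz 0.0372 t 23.65
```

>>> {"name": "apply_moves", "arguments": {"commands": [[-0.002,0.001,0.008,0],[0,0,0.006,0],[0,0,0.006,0],[0,0,0.006,0],[0,0,0.004,0],[0,0,0,0],[0,0,0,0]], "force": 5}}

```text
t: 24.52
tcp_pos: [568.6, 5.4, 77.3]
tcp_rot: [3.142, 0.0, 2.932]
contact_force: [0.0, -0.1, -0.1]
width: 51.9
grip_force: 5.0
```

>>> {"name": "apply_moves", "arguments": {"commands": [[0.001,0,0.004,0],[0,0,0.003,0],[0,0,0.002,0],[0,0,0,0],[0,0,0,0]]}}

```text
t: 25.15
tcp_pos: [567.9, 5.5, 69.0]
tcp_rot: [3.142, 0.001, 2.932]
contact_force: [-2.1, 0.0, 6.9]
width: 51.8
grip_force: 8.7
```

>>> {"name": "apply_moves", "arguments": {"commands": [[0,0,0.0015,0],[0,0,0,0],[0,0,0,0]]}}

```text
t: 25.52
tcp_pos: [568.1, 5.5, 68.7]
tcp_rot: [-3.142, 0.001, 2.933]
contact_force: [-7.8, 0.4, 17.2]
width: 51.5
grip_force: 13.9
```

>>> {"name": "apply_moves", "arguments": {"commands": [[0,0,-0.0015,0],[0.003,0,0.0008,0],[0.003,0,0.0008,0],[0.002,0,0.0006,0],[0,0,0,0],[0,0,0,0]]}}

```text
t: 26.28
tcp_pos: [560.9, 7.1, 67.0]
tcp_rot: [3.141, 0.003, 2.932]
contact_force: [1.4, 0.4, 7.1]
width: 52.1
grip_force: 7.9
```

```bash
cat > m4.py <<'E'
from h import *
import sys
exec(open("m3.py").read().split("ps=shots")[0].split("import sys")[1])
x,hw,z=eval(sys.argv[1]); ps=shots(); 
def P(v,xx): return placedeck(BD)((Rz(v[2])@xx.T).T+[v[0],v[1],z])
L=np.vstack([seg((-50.,-hw,4),(-50,hw,4)),seg((50.,-hw,4),(50,hw,4)),seg((-45.,-hw,4),(-40,-hw,4))])
for p,n in zip(ps,("top","side")):
    # edge search along deck x for low/high edges at several y, bright->dark transitions
    g=cv2.GaussianBlur(p["img"].astype(np.float32).sum(2),(0,0),.6)
    for e,s in((x-50,-1),(x+50,1)):
        o=[]
        for y in np.linspace(-hw+4,hw-4,7):
            xs=np.arange(e-14,e+14,.25); pr=samp(g,proj(p,placedeck(BD)(np.c_[xs,0*xs+y,0*xs+z+4])))
            d=np.gradient(pr)*-s; k=d.argmax(); o.append((round(float(xs[k]),1),int(d[k])))
        print(n,"low" if s<0 else "high",o)
cv2.imwrite("pics/g.png",np.hstack([cv2.resize(p["img"][y0:y0+75,x0:x0+66,::-1],None,fx=6,fy=6,interpolation=2) for p,(x0,y0) in zip(ps,[(332,140),(318,190)])]))
E
python3 m4.py 86,26,12
```

```text
top low [(36.5, 3), (37.5, 3), (36.8, 4), (38.0, 2), (23.0, 1), (49.8, 1), (22.0, 0)]
top high [(129.8, 2), (131.5, 2), (132.8, 2), (131.2, 2), (130.0, 0), (127.2, 2), (147.5, 1)]
side low [(38.8, 3), (39.2, 4), (38.5, 5), (38.5, 6), (36.0, 6), (35.5, 4), (35.0, 3)]
side high [(139.8, 11), (139.0, 13), (138.8, 14), (140.2, 14), (140.8, 15), (138.8, 15), (139.0, 12)]
```

View pics/g.png

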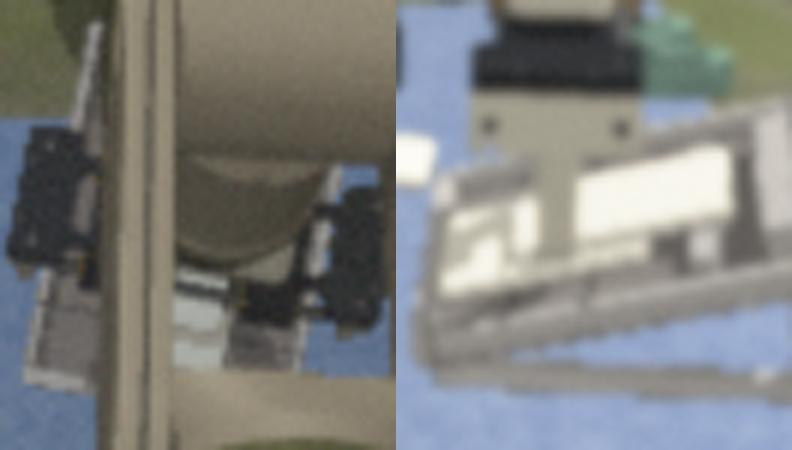

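The plate lies flat; its upper edge reads 139.4 against 136 in the side view, and the TCP estimate agrees. I'll slide it another 3.5 mm down the slope.

>>> {"name": "apply_moves", "arguments": {"commands": [[0.002,0,0.0005,0],[0.0015,0,0.0004,0],[0,0,0,0],[0,0,0,0]]}}

```text
t: 26.88
tcp_pos: [557.4, 7.8, 66.0]
tcp_rot: [3.141, 0.003, 2.932]
contact_force: [0.9, -0.7, 6.2]
width: 51.8
grip_force: 7.7
```

```bash
python3 m4.py 86,26,12 | grep side; python3 -c "
from h import *
p=manip.sense()['tcp_pos'];d=p[:2]-BD[:2];c,s=np.cos(-.209),np.sin(-.209);print('deck y',-s*d[0]+c*d[1],p)"
```

```text
side low [(35.2, 2), (35.0, 4), (32.8, 4), (35.5, 5), (33.0, 6), (32.8, 5), (32.2, 4)]
side high [(137.0, 12), (136.5, 15), (136.2, 15), (136.8, 15), (135.8, 15), (136.5, 13), (135.8, 11)]
deck y 0.7299652752585608 [557.41372621   7.84895609  65.99664112]
```

>>> {"name": "apply_moves", "arguments": {"commands": [[0,0,0,0],[0,0,0,0],[0,0,0,0],[0,0,-0.02,0],[0,0,-0.04,0],[0,0,-0.06,0],[0.02,0.05,0,0],[0.02,0.055,0,0],[0.02,0.055,0,0],[0,0.055,0,0]], "fingers": 45}}

```text
t: 28.22
tcp_pos: [541.7, 232.7, 187.0]
tcp_rot: [3.141, 0.001, 2.933]
contact_force: [1.4, -1.1, -0.4]
width: 76.4
grip_force: 0.0
```

>>> {"name": "apply_moves", "arguments": {"commands": [[0,0.055,0,0],[0,0,0,0]]}}

```text
t: 28.48
tcp_pos: [553.5, 288.1, 185.9]
tcp_rot: [3.141, 0.0, 2.936]
contact_force: [-0.0, -0.8, -0.1]
width: 76.8
grip_force: 0.0
```

```bash
python3 m3.py 2; python3 m4.py 86,26,12; python3 -c "
from h import *
ps=shots(); ms=[grad(p) for p in ps]
n=fit(ps,ms,lambda v:placeflat(v,0)(rect(-50,50,-20,20,8)),[470,154,-.209],np.array([6,6,.06]));print(n)
n=fit(ps[1:],ms[1:],lambda v:placeflat(v,0)(rect(-50,50,-20,20,8)),[470,154,-.209],np.array([6,6,.06]));print(n)
go(470,155,30,-.209)"
```

```text
board (array([ 5.10591436e+02,  1.67996364e+01, -2.06746976e-01,  1.89110307e+01]), np.float64(-341.15350341796875))
wide top [ 5.0566e+01 -3.1200e-01  4.0000e-03] -177
wide side [44.126 13.284  0.206] -176
wide both [ 4.9823e+01 -2.0700e-01  1.0000e-02] -341
mid top [ 8.4662e+01  2.6860e+00 -4.5000e-02] -196
mid side [8.5435e+01 3.6920e+00 4.0000e-03] -225
mid both [ 8.4945e+01  2.8630e+00 -4.1000e-02] -420
top low [(33.2, 3), (34.2, 3), (33.5, 3), (33.5, 4), (34.0, 2), (32.5, 4), (33.8, 2)]
top high [(133.0, 8), (131.5, 9), (133.5, 8), (132.0, 9), (133.2, 9), (132.5, 9), (131.2, 9)]
side low [(37.0, 3), (35.0, 4), (36.0, 4), (33.2, 4), (34.0, 3), (34.5, 3), (34.2, 5)]
side high [(137.0, 12), (136.5, 14), (137.5, 15), (136.8, 15), (135.8, 14), (136.2, 13), (135.8, 11)]
(array([ 4.67242133e+02,  1.50719556e+02, -1.14991471e-01]), np.float64(-341.43310546875))
(array([ 4.68943293e+02,  1.50947774e+02, -2.16274275e-01]), np.float64(-248.18783569335938))
turn -0.1 deg; tx 0.0555 ty -0.1429 tz 0.1557 t 28.77
```

View pics/g.png

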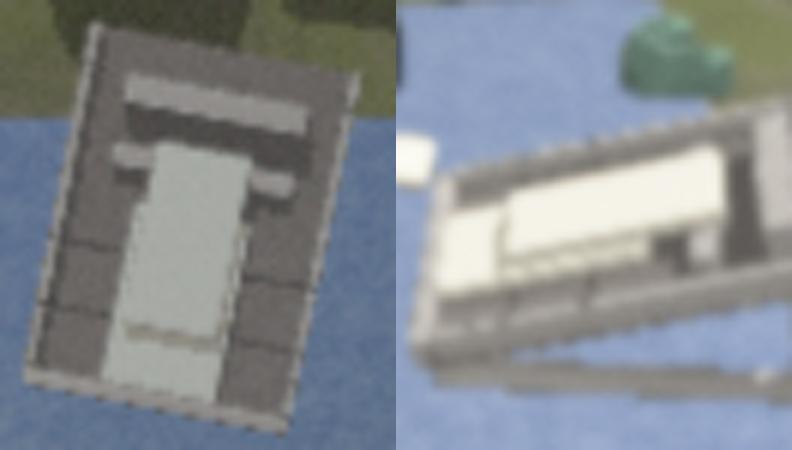

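The overlap looks right, with the lower edge near line 1, but the top and side views disagree by about 3 mm. I'll work out the sensitivities and check the long edges.

```bash
cat > m5.py <<'E'
from h import *
import sys
x,hw,z=eval(sys.argv[1]); ps=shots()
c,s=np.cos(T),np.sin(T)
def prof(p,pts,sg):
    g=cv2.GaussianBlur(p["img"].astype(np.float32).sum(2),(0,0),.6); pr=samp(g,proj(p,placedeck(BD)(pts)))
    d=np.gradient(pr)*sg; k=d.argmax(); return k,d[k]
for p,n in zip(ps,("top","side")):
    R=cv2.Rodrigues(p["rvec"])[0]; C=-R.T@np.asarray(p["tvec"]).ravel()
    Dk=(Rz(BD[2])@Ry).T@(C-[BD[0],BD[1],BD[3]]); v=Dk-[x,0,z]; print(n,"cam in deck",Dk.round(),"dx/dz",round(v[0]/v[2],2),"dy/dz",round(v[1]/v[2],2))
    for nm,sg in(("right",-1),("left",1)):
        o=[]
        for xx in np.linspace(x-40,x+45,8):
            ys=np.arange(hw-9,hw+9,.25)*sg; k,d=prof(p,np.c_[0*ys+xx,ys,0*ys+z+4],-1); o.append((round(float(ys[k]),1),int(d)))
        print(n,nm,o)
    for lab,e,zz,sg in(("bar1 high",130,8,-1),("bar1 low",118,8,1),("bar2 low",152,16,1),("bar2 high",168,16,-1)):
        o=[]
        for y in(-45,-38,38,45):
            xs=np.arange(e-7,e+7,.25); k,d=prof(p,np.c_[xs,0*xs+y,0*xs+zz],sg); o.append((round(float(xs[k]),1),int(d)))
        print(n,lab,o)
E
python3 m5.py 86,26,12
```

```text
top cam in deck [  66.   70. 1267.] dx/dz -0.02 dy/dz 0.06
top right [(-32.0, 6), (-32.2, 6), (-33.0, 8), (-31.2, 7), (-25.5, 4), (-25.8, 8), (-26.5, 7), (-26.5, 7)]
top left [(31.2, 6), (31.2, 6), (30.2, 7), (31.0, 7), (31.0, 5), (25.8, 8), (23.2, 4), (25.8, 5)]
top bar1 high [(127.8, 7), (129.0, 7), (129.0, 6), (127.5, 5)]
top bar1 low [(115.0, 6), (116.8, 7), (117.8, 8), (116.5, 5)]
top bar2 low [(150.5, 7), (152.0, 8), (150.8, 5), (152.2, 7)]
top bar2 high [(163.8, 3), (165.8, 4), (167.2, 4), (166.5, 3)]
side cam in deck [ 231. -897.  536.] dx/dz 0.28 dy/dz -1.71
side right [(-21.0, 3), (-27.2, 3), (-24.8, 3), (-26.8, 3), (-23.0, 4), (-28.2, 6), (-26.0, 5), (-26.0, 4)]
side left [(34.8, 7), (31.2, 5), (33.8, 5), (34.5, 5), (30.2, 5), (32.5, 5), (34.8, 5), (33.5, 4)]
side bar1 high [(131.8, 8), (131.5, 8), (132.2, 11), (132.2, 9)]
side bar1 low [(118.2, 8), (117.8, 10), (111.0, 0), (111.0, 2)]
side bar2 low [(150.5, 9), (151.0, 9), (151.0, 7), (151.5, 5)]
side bar2 high [(168.8, 4), (168.8, 6), (169.2, 6), (169.0, 6)]
```

Corrected by the bar readings, the wide plate sits at x≈50 and the mid one at x≈84.5; both are centred and straight. That is good enough. Next is the narrow plate, gripped at its middle.

>>> {"name": "apply_moves", "arguments": {"commands": [[0.018,-0.048,0.03,0],[0.018,-0.048,0.03,0],[0.019,-0.047,0.03,0],[0,0,0.03,0],[0,0,0.01,0],[0,0,0,0],[0,0,0,0]]}}

```text
t: 29.75
tcp_pos: [471.7, 156.6, 56.7]
tcp_rot: [3.141, 0.002, 2.933]
contact_force: [0.2, -0.5, 0.9]
width: 76.5
grip_force: 0.0
```

```bash
python3 -c "
from h import *
go(469.5,155.2,22.8,-.209)"
```

```text
turn 0.0 deg; tx 0.0018 ty -0.0018 tz 0.0339 t 29.75
```

>>> {"name": "apply_moves", "arguments": {"commands": [[0.002,-0.002,0.015,0],[0,0,0.012,0],[0,0,0.007,0],[0,0,0,0],[0,0,0,0]]}}

```text
t: 30.38
tcp_pos: [467.9, 154.5, 21.1]
tcp_rot: [-3.142, -0.0, 2.932]
contact_force: [-0.6, -1.2, -0.2]
width: 76.6
grip_force: 0.0
```

>>> {"name": "apply_moves", "arguments": {"commands": [[0,0,0,0],[0,0,0,0],[0,0,0,0],[0,0,0,0],[0,0,0,0],[0,0,0,0]], "fingers": 255, "force": 15}}

```text
t: 31.12
tcp_pos: [467.9, 154.5, 21.2]
tcp_rot: [3.142, 0.0, 2.932]
contact_force: [-0.5, -1.0, 1.0]
width: 39.8
grip_force: 15.0
```

>>> {"name": "apply_moves", "arguments": {"commands": [[0,0,0,0],[0,0,0,0],[0,0,-0.0018,0],[0,0,0,0]], "fingers": 110}}

```text
t: 31.62
tcp_pos: [468.0, 154.5, 23.1]
tcp_rot: [3.141, 0.0, 2.932]
contact_force: [-0.3, 1.0, -0.7]
width: 52.6
grip_force: 0.0
```

>>> {"name": "apply_moves", "arguments": {"commands": [[0,0,0,0],[0,0,0,0],[0,0,0,0],[0,0,0,0]], "fingers": 255}}

```text
t: 32.12
tcp_pos: [467.8, 154.5, 22.9]
tcp_rot: [-3.142, -0.0, 2.932]
contact_force: [0.3, -0.3, -0.0]
width: 39.6
grip_force: 15.0
```

```bash
python3 -c "
from h import *
print(manip.sense()['tcp_pos'])
ps=shots(); 
g=cv2.GaussianBlur(ps[1]['img'].astype(np.float32).sum(2),(0,0),.6)
# end edges of plate along its axis in side view, top surface z=8
for sg in(-1,1):
    o=[]
    for y in np.linspace(-15,15,7):
        xs=np.arange(36,64,.25)*sg; pr=samp(g,proj(ps[1],placeflat((467.9,154.5,-.209),0)(np.c_[xs,0*xs+y,0*xs+8]))); d=-np.gradient(pr);k=d.argmax();o.append((float(xs[k]),int(d[k])))
    print(o)
"
```

```text
[467.84778034 154.49845739  22.91715036]
[(-36.25, 0), (-49.0, 0), (-42.5, 0), (-45.0, 0), (-45.25, 0), (-46.25, 0), (-41.5, 0)]
[(53.25, 7), (51.75, 7), (52.5, 7), (53.25, 7), (55.5, 7), (53.5, 6), (49.5, 3)]
```

>>> {"name": "apply_moves", "arguments": {"commands": [[0,0,-0.01,0],[0,0,-0.03,0],[0,0,-0.05,0],[0,0,-0.04,0],[0,0,0,0],[0,0,0,0]]}}

```text
t: 32.98
tcp_pos: [467.6, 154.5, 152.7]
tcp_rot: [-3.142, -0.0, 2.932]
contact_force: [-0.7, -0.3, -0.5]
width: 39.6
grip_force: 15.0
```

```bash
python3 -c "
from h import *
d=deck(118,-.3,20);print(d); go(d[0],d[1],115,-.209)"
```

```text
[616.21765115  -5.67607097  70.5010753 ]
turn -0.0 deg; tx -0.1786 ty -0.1258 tz 0.0377 t 32.98
```

>>> {"name": "apply_moves", "arguments": {"commands": [[-0.045,-0.031,0,0],[-0.045,-0.032,0,0],[-0.045,-0.031,0,0],[-0.044,-0.032,0,0],[0,0,0.02,0],[0,0,0.015,0],[0,0,0,0],[0,0,0,0],[0,0,0,0]]}}

```text
t: 34.1
tcp_pos: [617.2, -5.3, 119.1]
tcp_rot: [3.141, 0.002, 2.933]
contact_force: [-0.3, -0.4, -0.4]
width: 39.5
grip_force: 15.0
```

```bash
python3 -c "
from h import *
d=deck(118,-.3,20); go(d[0],d[1],93,-.209)"
```

```text
turn 0.0 deg; tx 0.0008 ty -0.0006 tz 0.0261 t 34.1
```

>>> {"name": "apply_moves", "arguments": {"commands": [[0.001,-0.0005,0.006,0],[0,0,0.006,0],[0,0,0.005,0],[0,0,0.004,0],[0,0,0,0],[0,0,0,0]], "force": 5}}

```text
t: 34.85
tcp_pos: [615.7, -6.2, 97.0]
tcp_rot: [3.142, -0.0, 2.932]
contact_force: [0.2, 0.1, -0.1]
width: 39.7
grip_force: 5.0
```

>>> {"name": "apply_moves", "arguments": {"commands": [[0,0,0.0015,0],[0,0,0.0015,0],[0,0,0,0],[0,0,0,0]]}}

```text
t: 35.35
tcp_pos: [615.7, -6.2, 94.0]
tcp_rot: [-3.142, -0.0, 2.932]
contact_force: [0.1, 1.1, -1.0]
width: 40.2
grip_force: 5.0
```

>>> {"name": "apply_moves", "arguments": {"commands": [[0,0,0.001,0],[0,0,0.001,0],[0,0,0,0]]}}

```text
t: 35.72
tcp_pos: [616.1, -6.3, 92.8]
tcp_rot: [3.142, 0.001, 2.932]
contact_force: [-1.3, -0.5, 4.9]
width: 39.9
grip_force: 5.0
```

```bash
python3 m4.py 122,20,20|grep side; python3 m5.py 122,20,20 | grep "side right"
```

```text
side low [(85.8, 4), (84.8, 5), (85.2, 5), (84.5, 5), (84.5, 3), (66.0, 2), (61.2, 2)]
side high [(171.5, 8), (171.5, 10), (172.0, 10), (171.8, 10), (171.8, 10), (171.8, 11), (171.5, 10)]
side right [(-12.0, 0), (-22.5, 3), (-18.8, 3), (-15.0, 0), (-18.5, 2), (-22.5, 6), (-23.8, 4), (-22.2, 3)]
```

>>> {"name": "apply_moves", "arguments": {"commands": [[0,0,0,0],[0,0,0,0],[0,0,0,0],[0,0,-0.02,0],[0,0,-0.04,0],[0,0,-0.06,0],[0.02,0.05,0,0],[0.02,0.055,0,0],[0.02,0.055,0,0],[0,0.055,0,0]], "fingers": 80}}

```text
t: 37.17
tcp_pos: [601.2, 218.7, 214.3]
tcp_rot: [3.141, 0.002, 2.933]
contact_force: [1.4, -0.7, 0.4]
width: 63.9
grip_force: 0.0
```

>>> {"name": "apply_moves", "arguments": {"commands": [[0,0.055,0,0],[0,0.03,0,0],[0,0,0,0]]}}

```text
t: 37.55
tcp_pos: [619.2, 302.1, 213.1]
tcp_rot: [3.141, 0.001, 2.935]
contact_force: [0.0, -0.7, -1.1]
width: 63.7
grip_force: 0.0
```

```bash
for a in 50,32,4 86,26,12 122,20,20; do echo == $a; python3 m4.py $a; python3 m5.py $a | egrep "top (left|right)"; done; python3 m5.py 122,20,20|grep bar
```

```text
== 50,32,4
top low [(-0.5, 2), (-1.5, 3), (-0.2, 2), (0.8, 3), (-10.8, 3), (-1.5, 3), (-10.8, 3)]
top high [(100.0, 4), (86.0, 0), (97.5, 0), (106.5, 0), (87.0, 0), (112.0, 0), (99.5, 5)]
side low [(3.0, 3), (-3.8, 4), (-6.2, 4), (-2.0, 3), (-4.8, 4), (-5.8, 4), (-5.2, 3)]
side high [(97.2, 8), (97.2, 4), (97.5, 2), (96.5, 1), (89.2, 1), (86.0, 0), (111.5, 0)]
top right [(-32.2, 7), (-33.5, 8), (-32.2, 7), (-32.8, 6), (-32.5, 5), (-33.5, 8), (-31.8, 7), (-23.2, 3)]
top left [(31.2, 5), (30.5, 6), (32.2, 7), (31.2, 6), (31.0, 5), (30.0, 7), (29.2, 6), (31.8, 5)]
== 86,26,12
top low [(33.2, 3), (34.2, 3), (34.8, 3), (33.5, 3), (34.0, 2), (32.5, 4), (33.8, 2)]
top high [(135.5, 3), (130.2, 0), (136.8, 0), (131.2, 0), (123.0, 0), (137.8, 1), (131.2, 8)]
side low [(37.0, 3), (35.0, 4), (36.0, 4), (33.2, 4), (34.0, 3), (34.5, 3), (34.2, 5)]
side high [(136.2, 6), (135.0, 4), (132.8, 1), (149.8, 0), (149.8, 0), (144.5, 0), (148.8, 0)]
top right [(-32.0, 6), (-32.2, 5), (-33.0, 8), (-31.2, 7), (-21.5, 3), (-25.2, 6), (-20.5, 5), (-26.5, 6)]
top left [(31.2, 6), (31.2, 5), (30.2, 7), (31.0, 7
[... 438 characters left out ...]
[(-21.0, 3), (-21.0, 3), (-23.8, 6), (-20.2, 5), (-21.0, 6), (-21.8, 8), (-21.8, 6), (-20.2, 4)]
top left [(28.5, 1), (28.8, 5), (27.0, 8), (28.8, 4), (28.8, 5), (18.5, 8), (17.8, 3), (19.5, 4)]
top bar1 high [(127.8, 6), (129.0, 7), (129.0, 6), (127.5, 5)]
top bar1 low [(115.0, 6), (116.8, 7), (117.8, 8), (117.2, 5)]
top bar2 low [(150.5, 7), (152.0, 8), (150.8, 5), (152.2, 7)]
top bar2 high [(163.8, 3), (165.8, 4), (167.2, 4), (166.5, 4)]
side bar1 high [(131.8, 8), (130.0, 9), (129.8, 0), (125.8, 1)]
side bar1 low [(118.2, 8), (117.8, 10), (111.0, 0), (111.0, 1)]
side bar2 low [(150.5, 9), (151.0, 10), (153.0, 3), (151.5, 4)]
side bar2 high [(168.8, 4), (168.8, 6), (168.0, 9), (169.0, 7)]
```

View pics/g.png

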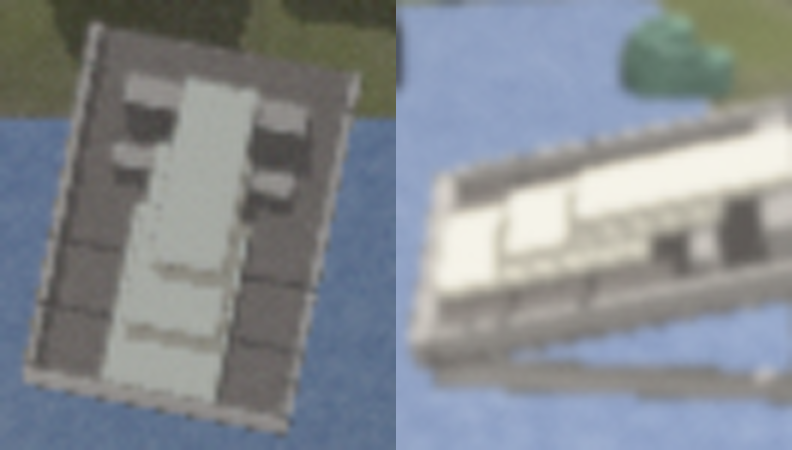

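All three plates lie flat and straight in both views. The estimated centres are x≈50, 84.5 and 120.7, and the strips showing are about 35 and 36 mm. Nothing else appears to have moved. I'll hand it in.

```bash
python3 -c "
from bench import manip
print(manip.close_job())"
```

```text
the job is handed in; nothing more can be done
None
```

I handed the job in at about 38 s, result not reported: the three white plates lie overlapped on the board, flat and straight, the wide one against the stop; the other two look about 1–1.5 mm below their lines by camera, and the narrow one is about 1 mm off centre.

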